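# Brush out the tall snack pot

## Task

Take the long brush out of its fork and brush out the tallest of the three leaning orange pots: push the brush head right down to the bottom and draw it up until the head shows at the rim, three times down and up, holding the brush in line with the slanting pot and never ramming the bottom. Then hang the brush back in its fork as it hung before, straight and by its collar, and let go. Keep off the other two pots and do not shift the loose things on the bench.

Things in the scene. Friction and masses are not known exactly. Their poses are not given: they have to be found in the camera images.
- brush: Loose long brush, 221 mm, 90 g, rigid, round about its axis. Origin on the axis at the collar's underside, z up along the handle. Black handle 24 mm diameter, z = 6 to 81 mm; black collar 40 mm diameter, z = 0 to 6; steel rod 8 mm diameter, z = -90 to 0; white cylindrical head 33 mm diameter, z = -140 to -90. It starts hanging upright by the collar in the fork
- brush_tip (a point): centre of the brush head's free end, at z = -140 mm in the brush's frame
- brush_grip (a point): place to grip on the handle's axis, at z = 51 mm in the brush's frame
- bracket: Fixed steel fork bracket. Origin on the worktop under the fork's middle; x points away from the open end. Two level prongs along x, 8 x 8 mm, top at z = 170 mm, 20 mm gap, from x = -33 mm (open end) to a post at x = 45 mm, 170 mm high. Each open end has a lip 4 mm thick and 8 mm high: lift the collar over 8 mm, then draw the brush out to -x. Nothing above. Base 130 x 100 x 8 mm
- bracket_seat (a point): the middle of the fork at the height of the prongs' top: z = 170 mm over the bracket's origin, x = y = 0. The underside of the hanging collar's centre starts here
- tall_pot: The tallest of three orange plastic snack pots that differ only in height: 115 mm tall, outer diameter 62 mm at the bottom, 72 mm at the rim, wall 3 mm, bottom 4 mm. Held fast in a steel cradle, leaning 35 degrees from vertical, the mouth towards the robot's side. Origin: centre of its outer bottom; z: the pot's own axis, bottom to mouth
- tall_pot_floor (a point): centre of the tall pot's inner floor, z = 4 mm in the pot's frame; inner diameter there about 56 mm
- tall_pot_mouth (a point): centre of the tall pot's rim, z = 115 mm in the pot's frame; inner diameter there about 66 mm
- middle_pot: The middle one of three orange plastic snack pots that differ only in height: 80 mm tall, outer diameter 62 mm at the bottom, 72 mm at the rim, wall 3 mm, bottom 4 mm. Held fast in a steel cradle, leaning 35 degrees from vertical, the mouth towards the robot's side. Origin: centre of its outer bottom; z: the pot's own axis, bottom to mouth
- short_pot: The shortest of three orange plastic snack pots that differ only in height: 50 mm tall, outer diameter 62 mm at the bottom, 72 mm at the rim, wall 3 mm, bottom 4 mm. Held fast in a steel cradle, leaning 35 degrees from vertical, the mouth towards the robot's side. Origin: centre of its outer bottom; z: the pot's own axis, bottom to mouth
- salt_shaker: glass salt shaker with a steel cap, loose, 42 mm diameter, 74 mm tall; origin at the centre of its underside
- bowl: small white ceramic bowl, loose, 110 mm diameter, 45 mm tall; origin under its centre
- spoon: black plastic spoon, loose, lying, 160 mm long; x along it, handle to -x
- tumbler: drinking glass, loose, 68 mm diameter, 100 mm tall, behind the pots; origin under its centre
- soap_bottle: clear bottle with white cap, loose, 60 mm diameter, 170 mm tall, behind the pots; origin under its centre

How it is judged (in metres and radians):
On the way, in this order (a step that is already met when the one before it is completed fails the run):
1. the brush is lifted and drawn out of the fork (distance between brush and bracket_seat above 0.06 m), for 0.1 s.
2. the brush tip reaches the tall pot's inner floor (within 15 mm), the brush along the pot's axis within 0.24 rad: first time (z of brush_tip in the frame of tall_pot below 0.019 m and distance between brush_tip and tall_pot_floor below 0.03 m and angle between the z axis of brush and the z axis of tall_pot, either way round below 0.24 rad), for 0.05 s.
3. the brush is drawn up: its tip is at least 60 mm above the pot's outer bottom, along the pot's axis (first time) (z of brush_tip in the frame of tall_pot above 0.06 m), for 0.05 s.
4. the brush tip reaches the tall pot's inner floor (within 15 mm), the brush along the pot's axis within 0.24 rad: second time (all of step 2), for 0.05 s.
5. the brush is drawn up: its tip is at least 60 mm above the pot's outer bottom, along the pot's axis (second time) (z of brush_tip in the frame of tall_pot above 0.06 m), for 0.05 s.
6. the brush tip reaches the tall pot's inner floor (within 15 mm), the brush along the pot's axis within 0.24 rad: third time (all of step 4), for 0.05 s.
7. the brush is drawn up: its tip is at least 60 mm above the pot's outer bottom, along the pot's axis (third time) (z of brush_tip in the frame of tall_pot above 0.06 m), for 0.05 s.
At the end, for the whole second after the job is handed in: The brush hangs in the fork: collar underside 8 mm below to 5 mm above the prongs' top, within 12 mm sideways, 30 mm to the open end, 35 mm to the post; upright within 0.12 rad, at rest, released; shaker, bowl, spoon, tumbler and soap bottle within 20 mm of their starts (x of brush in the frame of bracket between -0.03 and 0.035 m and y of brush in the frame of bracket between -0.012 and 0.012 m and z of brush in the frame of bracket between 0.162 and 0.175 m and angle between brush's own z axis and vertical below 0.12 rad and linear speed of brush below 0.03 m/s and distance of each of salt_shaker, bowl, spoon, tumbler, soap_bottle from where it was at the start of the episode below 0.02 m); the robot touches nothing.
It fails at once if the brush presses on the tall pot with more than 30 N (contact force between brush and tall_pot above 30 N).
It fails at once if the middle pot is touched with more than 3 N by anything (contact force between middle_pot and anything else above 3 N).
It fails at once if the short pot is touched with more than 3 N by anything (contact force between short_pot and anything else above 3 N).
It fails at once if the shaker, bowl, spoon, tumbler or soap bottle is pushed by more than 20 mm (distance of any of salt_shaker, bowl, spoon, tumbler, soap_bottle from where it was at the start of the episode above 0.02 m).
It also fails if it takes over 61 s, if anything falls off the work surface, if the arm or the gripper's body presses on something with over 40 N, if the wrist force passes 120 N, or if a joint passes its speed limit or range.

## Robot

A 7-joint arm with a two-finger parallel gripper is mounted at the origin on the work surface. World frame = base frame: x ahead of the robot, y to its left, z up, the work surface at z = 0. Lengths are in m, angles in degrees, forces in N, time in s.
With the tool pointing down it reaches from about 0.425 to 0.8 m from the base axis. Payload 8.3 kg.
Tool frame: the origin (TCP) lies at the very end of the fingers, on their centre line; the grasp point (between the pads) lies robot.pinch_z behind it (robot.pinch_z is the distance from the TCP to the grasp point, in m); z points along the fingers, y is the line along which they close (so a half turn about z gives the same grasp; the last joint's range is limited). The gripper opens to 85 mm and grips with 20 to 120 N. Pads are 22 mm wide; open, the fingers measure 114 mm over their backs; the gripper's body (76 mm by 85 mm) begins 54 mm behind the grasp point. The pads swing forward as they close: fully open they stand 13 mm farther back than shut.
Start: joints at [72.485, 21.967, 0.94, 78.501, -0.361, 79.538, -2.664], TCP at [0.15, -0.607, 0.231] pointing down, gripper open.
Joint ranges: [-169.22, 169.22], [-14.56, 117.87], [-87.37, 89.26], [10.42, 133.3], [-82.24, 262.24], [0.94, 117.77], [-172.7, 172.7]. Speed limits (degrees/s): [136.94, 136.94, 172.46, 172.46, 180, 180, 180].

## Interface

Orientations are given as a 3x3 rotation matrix whose columns are the frame's x, y, z axes.
In Python, from rig import robot gives the robot as it stands.
- The arm moves only by the tool move_arm, never from a script. Its arguments are lists of equal length, an entry for each row: "delta_pos": the shift along the tool's x, y, z in units of 5 cm (1.0 is 5 cm), a list of three; "dr": the turn, a rotation vector about the tool's x, y, z in units of 4 degrees (1.0 is 4 degrees), a list of three; "claw": the closure, from 0 (fully open) to 1 (shut). In form: {"delta_pos": [[tx, ty, tz], ...], "dr": [[rx, ry, rz], ...], "claw": [claw, ...]}. A call has 1 to 20 rows; each row shifts and turns the commanded pose from where the row before left it, along the tool's axes as they then stand; what a row does not reach is not made up. A row lasts 1/8 s, in which the tool goes at most 62.5 mm and 10.7 degrees, less where a joint would pass 70% of its speed; a pose out of reach is approached as far as the arm can. A call with a number of a shift or a turn outside -1 to 1 is refused whole. A call with a gripper value outside its range is refused whole. The fingers move at their own pace and stop on an object; "squeeze" is the grip in N (left out, the last holds). Time passes only in rows, so rows that do not move let the fingers close. It gives the time, the measured TCP pose, the force, the opening and the grip force at its end, in the units of the state.
- robot.state(): the state, without advancing time (a new reading comes with each control period).
- robot.capture(name): name is "scene" or "top" or "wrist"; returns the picture (400x640x3 uint8, blue, green, red); there is no depth.
- robot.camera_params(name): a dict with "fx", "fy", "cx", "cy" (pixels), "T" (4x4, takes a point from camera to world coordinates). Camera axes: x right, y up, looking along -z (the intrinsics and any distortion apply to the point x, -y, -z); pixel columns grow to the right and rows downward; lengths in m; the calibration is good to about 2 mm. A picture is of the moment at which its call begins: read the wrist's pose just before it. camera_params takes no time and is no camera call; for the wrist camera it gives the pose at the moment of the call.
- robot.close_job(): hands the job in; it is judged then, once.
Trained networks look in the newest picture that a camera, given by its name, has taken for a name from the list of things; names that differ only in an ending like _2 or _b are one class to them, and where a whole thing is asked for, a point or a joint stands for the part that bears it (a point fixed in the world has none). Each returns a list of dicts, best first, with "confidence" (0 to 1); they miss things now and then, are a little off and sometimes report something else, mostly with a low value. They report only what shows in the picture. A call takes as long as a camera call.
- robot.recognise(camera, query): "bbox" ([left, top, right, bottom] in pixels, round what is visible of it).
- robot.outline_of(camera, query): "region" (400x640 bool, what is visible of it) and "bbox" ([left, top, right, bottom] in pixels, round what is visible of it).
- robot.tip_of(camera, query): "pixel" ([column, row] in pixels: a listed point, or the origin of a listed thing).
The state is a dict: "t": time; "qpos": joint angles; "dq": joint speeds; "tau": joint torques, N m; "tcp_pos": TCP position; "tcp_rot": TCP orientation; "ft_force": force on the tool from outside, world axes, zero at the start; "wrist_torque": the same for the moment, N m; "finger_gap": opening from 0.0 (shut) to 1.0 (fully open); "grasp_force": force on a finger pad.
Only numpy, scipy, OpenCV 4.12 (cv2) and the standard library are available. Lean on these libraries where they do the work, as an engineer would, in place of code of your own. Each camera call takes 0.05 s, during which the arm holds its last target. There are 200 camera calls.

## Working session

There is one attempt and no reset: what is moved stays moved. The work goes in short steps, Python scripts to look and compute and a tool call to move; the robot and the scene stay as the last step left them, time stands still between calls to the robot, and variables do not carry over. Pictures are saved under pics/ and viewed, at most 10 in all, crops included, and the job is handed in when it is done.

Besides the shell and the picture viewer there is one more tool, called after "Emit:" as a command line: name --argument value ..., lists and objects as JSON in quotes. move_arm: Moves the arm, as the interface text tells. Shifts and turns lie within -1 to 1; 1 stands for 5 cm of shift or 4 degrees of turn. Its arguments: {"type":"object","properties":{"delta_pos":{"type":"array"},"dr":{"type":"array"},"claw":{"type":"array"},"squeeze":{"type":"number"}},"required":["delta_pos","dr","claw"]}

```bash
mkdir -p pics; ls; cat > h.py <<'E'
import numpy as np, cv2
from rig import robot
def ray(cam,px,P=None):
    p=P or robot.camera_params(cam); T=np.array(p["T"])
    d=np.array([(px[0]-p["cx"])/p["fx"],-(px[1]-p["cy"])/p["fy"],-1.0])
    d=T[:3,:3]@d; return T[:3,3],d/np.linalg.norm(d)
def at_z(cam,px,z):
    o,d=ray(cam,px); return o+d*(z-o[2])/d[2]
def proj(cam,X):
    p=robot.camera_params(cam);T=np.array(p["T"]);c=T[:3,:3].T@(np.array(X)-T[:3,3])
    return np.array([p["cx"]+p["fx"]*c[0]/-c[2],p["cy"]-p["fy"]*c[1]/-c[2]])
def tri(a,b):
    (o1,d1),(o2,d2)=a,b
    A=np.stack([d1,-d2],1);s=np.linalg.lstsq(A,o2-o1,rcond=None)[0]
    p,q=o1+s[0]*d1,o2+s[1]*d2
    return (p+q)/2,np.linalg.norm(p-q)
E
python3 - <<'E'
from h import *
np.set_printoptions(precision=4,suppress=True)
print(robot.state()); print(robot.pinch_z)
for c in("scene","top"):
    cv2.imwrite(f"pics/{c}0.png",robot.capture(c)); print(c,robot.camera_params(c))
R={}
for n in["brush","brush_tip","brush_grip","bracket","bracket_seat","tall_pot","tall_pot_mouth","tall_pot_floor","middle_pot","short_pot","salt_shaker","bowl","spoon","tumbler","soap_bottle"]:
    rs={}
    for c in("scene","top"):
        r=robot.tip_of(c,n); 
        if r: rs[c]=ray(c,r[0]["pixel"]); print(n,c,np.round(r[0]["pixel"],1),round(r[0]["confidence"],2), end=" ")
    if len(rs)==2: print(*tri(rs["scene"],rs["top"]))
    else: print()
E
```

```text
pics
{'t': 0.0, 'qpos': array([72.4861, 22.0147,  0.9408, 78.5617, -0.3616, 79.5393, -2.6639]), 'dq': array([-0.0787, -0.0134,  0.0049, -0.0565, -0.1248, -0.    , -0.0753]), 'tau': array([ -0.001 , -62.7606,   0.8432, -37.1817,   0.0163,   0.0144,
        -0.    ]), 'tcp_pos': array([ 0.1501, -0.6062,  0.2303]), 'tcp_rot': array([[ 0.9707,  0.2404, -0.0005],
       [ 0.2404, -0.9707,  0.0019],
       [-0.    , -0.002 , -1.    ]]), 'ft_force': array([ 0.5847, -0.1093, -0.8232]), 'wrist_torque': array([ 0.0429, -0.0703, -0.0306]), 'grasp_force': 0.0, 'finger_gap': 1.0011409697567353}
0.0187
scene {'fx': 513.390067841121, 'fy': 513.390067841121, 'cx': 318.1973681555348, 'cy': 200.23823118256738, 'T': array([[-0.5768, -0.6497,  0.4951,  1.1276],
       [ 0.8167, -0.4464,  0.3657,  0.3871],
       [-0.0166,  0.6153,  0.7881,  0.9962],
       [ 0.    ,  0.    ,  0.    ,  1.    ]])}
top {'fx': 382.8321617881216, 'fy': 382.8321617881216, 'cx': 318.6767163489945, 'cy': 199.43999794730016, 'T': array([[ 0.0172,  0.9952, -0.0965,  0.5089],
       [-0.9998,  0.0184,  0.0112,  0.018 ],
       [ 0
[... 998 characters left out ...]
1053 0.0316] 0.002918620070661161
short_pot scene [268.4 236.4] 0.62 short_pot top [358.4 175.8] 0.78 [ 0.6707 -0.0961  0.0305] 0.004437000871470544
salt_shaker scene [310.7 156.8] 0.67 salt_shaker top [382.6 287.4] 0.79 [ 0.3785 -0.1779 -0.0166] 0.015120801414263224
bowl scene [317.  340.2] 0.66 bowl top [323.2 291.6] 0.85 [ 0.28   -0.1212 -1.2693] 0.24360674032960883
spoon scene [449.9 234.9] 0.94 spoon top [415.7 184. ] 0.52 [0.6231 0.0727 0.3873] 0.4454114261680832
tumbler scene [236.8 288.5] 0.58 tumbler top [351.6 129.9] 0.78 [ 0.8033 -0.08    0.0042] 0.003010457055537827
soap_bottle scene [316.3 338.9] 0.57 soap_bottle top [275.6 129.9] 0.61 [0.7987 0.129  0.0065] 0.001599547595957369
```

View pics/scene0.png

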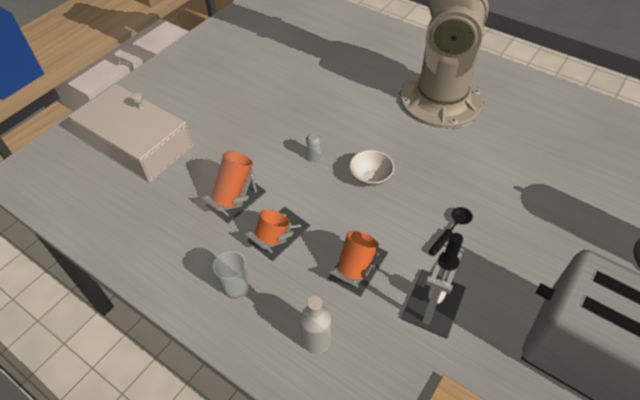

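View pics/top0.png

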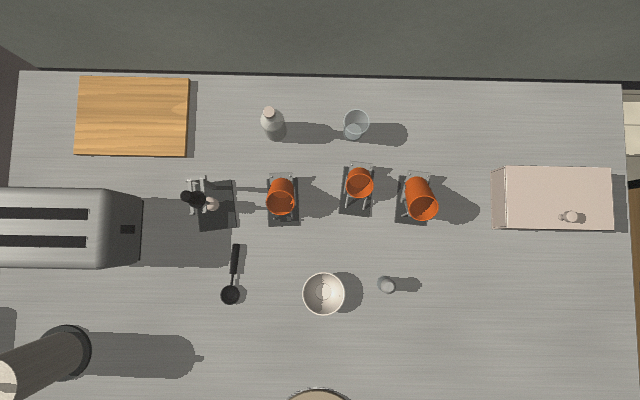

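The scene view shows the pots leaning towards the robot (tall one at about 232,180) and the brush in its fork at about (448,262). The top view shows the tall pot at (420,198) and the fork at (200,200). Next I'll fit the tall pot's pose to its silhouettes and look at the fork's direction up close.

```bash
cat > fit.py <<'E'
from h import *
from scipy.optimize import minimize
np.set_printoptions(precision=4,suppress=True)
masks={}
for c in("scene","top"):
    robot.capture(c); r=robot.outline_of(c,"tall_pot")[0]; masks[c]=r["region"].astype(np.uint8); print(c,r["bbox"],r["confidence"])
P={c:robot.camera_params(c) for c in masks}
th=np.linspace(0,2*np.pi,48,endpoint=False)
def axis(az,t=np.radians(35)): return np.array([np.sin(t)*np.cos(az),np.sin(t)*np.sin(az),np.cos(t)])
def pts(v):
    a=axis(v[3]); u=np.cross(a,[0,0,1]);u/=np.linalg.norm(u);w=np.cross(a,u)
    return np.concatenate([v[:3]+h*a+r*(np.cos(th)[:,None]*u+np.sin(th)[:,None]*w) for h,r in((0,.031),(.115,.036))])
def sil(c,v,S=4):
    p=P[c];T=np.array(p["T"]);q=(pts(v)-T[:3,3])@T[:3,:3]
    uv=np.stack([p["cx"]+p["fx"]*q[:,0]/-q[:,2],p["cy"]-p["fy"]*q[:,1]/-q[:,2]],1)
    m=np.zeros((400*S,640*S),np.uint8);cv2.fillConvexPoly(m,cv2.convexHull(((uv+.5)*S).astype(np.int32)),1);return m
big={c:cv2.resize(masks[c],None,fx=4,fy=4,interpolation=0) for c in masks}
def cost(v):
    s=0
    for c in masks:
        m=sil(c,v); s+=1-(m&big[c]).sum()/(m|big[c]).sum()
    return s
best=None
for az in(150,165,180,195):
    v0=np.array([.65,-.25,.03,np.radians(az)])
    r=minimize(cost,v0,method="Nelder-Mead",options=dict(initial_simplex=v0+np.vstack([np.zeros(4),np.diag([.015,.015,.015,.15])]),maxiter=200))
    print(az,r.fun,r.x[:3],np.degrees(r.x[3]))
    if best is None or r.fun<best.fun: best=r
v=best.x;a=axis(v[3]);print("axis",a,"floor",v[:3]+.004*a,"mouth",v[:3]+.115*a)
np.save("pot.npy",v)
out=[]
for c,(x,y,w) in{"scene":(395,190,100),"top":(165,160,100)}.items():
    im=robot.capture(c); out.append(cv2.resize(im[y:y+w,x:x+w],(400,400),interpolation=cv2.INTER_CUBIC))
for c,(x,y,w) in{"scene":(190,135,80),"top":(380,160,80)}.items():
    im=cv2.resize(robot.capture(c),None,fx=4,fy=4); cs=cv2.findContours(sil(c,v),0,1)[0]; cv2.drawContours(im,cs,-1,(255,0,0),1)
    out.append(cv2.resize(im[4*y:4*y+4*w,4*x:4*x+4*w],(200,200)))
cv2.imwrite("pics/crop1.png",np.vstack([np.hstack(out[:2]),np.hstack(out[2:]+[np.zeros((200,400,3),np.uint8)])]))
E
python3 fit.py
```

```text
scene [211.3, 152.9, 252.8, 209.1] 0.91
top [408.3, 175.7, 437.8, 220.7] 0.97
150 0.1100795989440797 [ 0.6465 -0.2551  0.0213] 170.83054126855401
165 0.09941874613394186 [ 0.6472 -0.2527  0.0231] 172.79691298872478
180 0.15231192369430857 [ 0.6486 -0.2469  0.0298] 177.06828236239815
195 0.1023826364281476 [ 0.647  -0.2534  0.0227] 171.94176407573855
axis [-0.569   0.0719  0.8192] floor [ 0.6449 -0.2524  0.0264] mouth [ 0.5817 -0.2444  0.1173]
```

View pics/crop1.png

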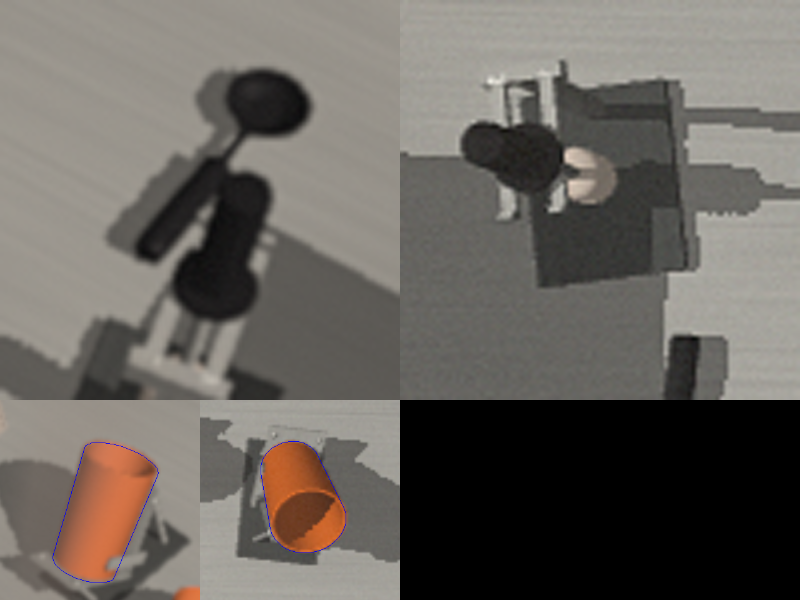

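The pot fit overlays its outline well in both views: lean azimuth about 173°, floor at about (0.645, -0.252, 0.026). In the crop, the fork's post is on the far side and its open end faces the robot, at a yaw of about 8°. I'll move over the brush, keeping the tool's yaw, and take a wrist look.

Emit:
move_arm --delta_pos '[[0.83, -0.43, -0.2], [0.83, -0.43, -0.2], [0.83, -0.43, -0.2], [0.83, -0.43, -0.2], [0.83, -0.43, -0.2], [0.83, -0.43, -0.2], [0.83, -0.43, -0.2], [0.83, -0.43, -0.2], [0.83, -0.43, -0.2], [0.83, -0.43, -0.2], [0.375, -0.91, 0], [0.375, -0.91, 0], [0.375, -0.91, 0], [0.375, -0.91, 0], [0.375, -0.91, 0], [0.375, -0.91, 0], [0.375, -0.91, 0], [0.375, -0.91, 0], [0.375, -0.91, 0], [0.375, -0.91, 0]]' --dr '[[0, 0, 0], [0, 0, 0], [0, 0, 0], [0, 0, 0], [0, 0, 0], [0, 0, 0], [0, 0, 0], [0, 0, 0], [0, 0, 0], [0, 0, 0], [0, 0, 0], [0, 0, 0], [0, 0, 0], [0, 0, 0], [0, 0, 0], [0, 0, 0], [0, 0, 0], [0, 0, 0], [0, 0, 0], [0, 0, 0]]' --claw '[0, 0, 0, 0, 0, 0, 0, 0, 0, 0, 0, 0, 0, 0, 0, 0, 0, 0, 0, 0]'

```text
t: 4.5
tcp_pos: [0.5742, 0.1899, 0.3315]
tcp_rot: [[0.971, 0.24, 0.001], [0.24, -0.971, -0.0], [0.001, 0.0, -1.0]]
ft_force: [1.0, -0.1, -0.9]
finger_gap: 0.998
grasp_force: 0.0
```

Emit:
move_arm --delta_pos '[[0.375, -0.91, 0], [0.3, -0.7, 0], [0, 0, 0], [0, 0, 0]]' --dr '[[0, 0, 0], [0, 0, 0], [0, 0, 0], [0, 0, 0]]' --claw '[0, 0, 0, 0]'

```text
t: 5.0
tcp_pos: [0.5876, 0.2744, 0.3312]
tcp_rot: [[0.971, 0.24, 0.0], [0.24, -0.971, -0.0], [-0.0, 0.0, -1.0]]
ft_force: [-0.0, 0.0, -0.0]
finger_gap: 1.001
grasp_force: 0.0
```

```bash
python3 - <<'E'
from h import *
np.set_printoptions(precision=4,suppress=True)
s=robot.state();print(s["t"],s["tcp_pos"],s["tcp_rot"],s["qpos"])
c="wrist";cv2.imwrite("pics/w1.png",robot.capture(c)); print(robot.camera_params(c))
for n,z in(("brush_grip",.221),("brush",.17),("bracket_seat",.17),("bracket",0),("brush_tip",.03)):
    r=robot.tip_of(c,n)
    for q in r[:1]: print(n,np.round(q["pixel"],1),q["confidence"],at_z(c,q["pixel"],z))
E
```

```text
5.0 [0.5876 0.2744 0.3312] [[ 0.9707  0.2402  0.    ]
 [ 0.2402 -0.9707 -0.0005]
 [-0.0001  0.0005 -1.    ]] [  -8.608    27.2007  -31.6899   61.6689   13.9614   94.5883 -112.3482]
{'fx': 282.3261459399368, 'fy': 282.3261459399368, 'cx': 316.1596032938639, 'cy': 197.51280816841106, 'T': array([[ 0.2389,  0.9306,  0.2774,  0.6583],
       [-0.971 ,  0.2293,  0.067 ,  0.2901],
       [-0.0013, -0.2853,  0.9584,  0.4738],
       [ 0.    ,  0.    ,  0.    ,  1.    ]])}
brush_grip [303.2 190.9] 0.86 [0.5885 0.2853 0.221 ]
brush [307.1 177.3] 0.98 [0.5906 0.2837 0.17  ]
bracket_seat [304.7 178.4] 0.63 [0.5887 0.2861 0.17  ]
bracket [311.1 158.8] 0.7 [0.5851 0.2815 0.    ]
brush_tip [308.8 159. ] 0.82 [0.5885 0.2857 0.03  ]
```

View pics/w1.png

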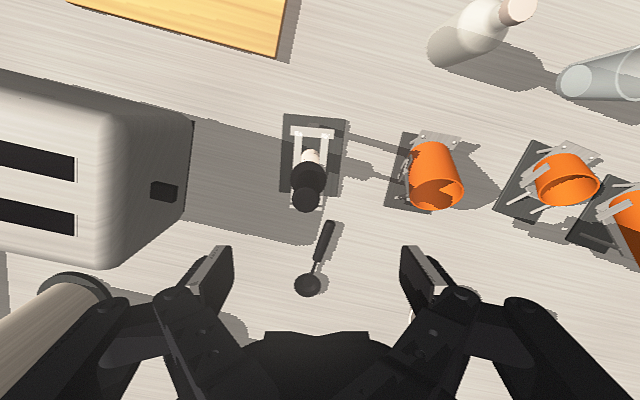

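The wrist view shows the brush between the fingers (handle top at 305,195), with the fork opening towards the robot. All the estimates agree on (0.5885, 0.285). Descending to grasp.

Emit:
move_arm --delta_pos '[[0.07, -0.2, 0.4], [0, 0, 0.5], [0, 0, 0.5], [0, 0, 0.5], [0, 0, 0.4], [0, 0, 0.28], [0, 0, 0], [0, 0, 0], [0, 0, 0], [0, 0, 0], [0, 0, 0], [0, 0, 0], [0, 0, 0], [0, 0, 0], [0, 0, 0]]' --dr '[[0, 0, 0], [0, 0, 0], [0, 0, 0], [0, 0, 0], [0, 0, 0], [0, 0, 0], [0, 0, 0], [0, 0, 0], [0, 0, 0], [0, 0, 0], [0, 0, 0], [0, 0, 0], [0, 0, 0], [0, 0, 0], [0, 0, 0]]' --claw '[0, 0, 0, 0, 0, 0, 0, 0.4, 0.6, 0.8, 1, 1, 1, 1, 1]' --squeeze 60

```text
t: 7.18
tcp_pos: [0.5887, 0.2854, 0.203]
tcp_rot: [[0.971, 0.24, 0.001], [0.24, -0.971, 0.0], [0.001, -0.0, -1.0]]
ft_force: [-0.6, -1.3, 5.3]
finger_gap: 0.266
grasp_force: 58.5
```

```bash
python3 - <<'E'
from h import *
np.set_printoptions(precision=4,suppress=True)
s=robot.state();print(s["t"],s["tcp_pos"],s["tcp_rot"],s["qpos"],s["ft_force"],s["finger_gap"],s["grasp_force"])
for c in("wrist","top","scene"):
    robot.capture(c)
    for n,z in(("brush_grip",.221),("brush_tip",.03)):
        r=robot.tip_of(c,n)
        for q in r[:1]: print(c,n,np.round(q["pixel"],1),q["confidence"],at_z(c,q["pixel"],z))
E
```

```text
7.175 [0.5887 0.2854 0.203 ] [[ 0.9707  0.2403  0.001 ]
 [ 0.2403 -0.9707  0.0004]
 [ 0.001  -0.0002 -1.    ]] [  -7.8537   29.6435  -31.4363   74.7012   15.2138   79.7047 -114.6947] [-0.6287 -1.3061  5.3346] 0.2658589855102546 58.50835561752319
wrist brush_grip [313.4 263.8] 0.68 [0.5896 0.2863 0.221 ]
wrist brush_tip [317.  177.3] 0.63 [0.5915 0.2848 0.03  ]
top brush_grip [192.3 194.8] 0.75 [0.5931 0.2794 0.221 ]
top brush_tip [211.1 206.1] 0.69 [0.5838 0.2897 0.03  ]
scene brush_grip [454.1 245.4] 0.72 [0.5867 0.2862 0.221 ]
scene brush_tip [434.4 295.6] 0.85 [0.5891 0.2827 0.03  ]
```

Gripped, with the handle at 58 N. I'll lift over the lips, draw out along the fork and travel at height to the tall pot.

Emit:
move_arm --delta_pos '[[0, 0, -0.2], [0, 0, -0.25], [0, 0, -0.05], [-0.3, -0.03, 0], [-0.5, -0.05, 0], [-0.5, -0.05, 0], [-0.5, -0.05, 0], [-0.2, -0.02, -0.2], [-0.24, 0.4, -0.3], [-0.24, 0.8, -0.3], [-0.24, 0.8, -0.3], [-0.24, 0.8, -0.3], [-0.24, 0.8, -0.3], [-0.24, 0.8, -0.3], [-0.24, 0.8, 0], [-0.24, 0.8, 0], [-0.24, 0.8, 0], [-0.24, 0.8, 0], [-0.24, 0.8, 0], [-0.24, 0.8, 0]]' --dr '[[0, 0, 0], [0, 0, 0], [0, 0, 0], [0, 0, 0], [0, 0, 0], [0, 0, 0], [0, 0, 0], [0, 0, 0], [0, 0, 0], [0, 0, 0], [0, 0, 0], [0, 0, 0], [0, 0, 0], [0, 0, 0], [0, 0, 0], [0, 0, 0], [0, 0, 0], [0, 0, 0], [0, 0, 0], [0, 0, 0]]' --claw '[1, 1, 1, 1, 1, 1, 1, 1, 1, 1, 1, 1, 1, 1, 1, 1, 1, 1, 1, 1]' --squeeze 60

```text
t: 10.12
tcp_pos: [0.46, -0.2118, 0.3283]
tcp_rot: [[0.971, 0.241, 0.001], [0.241, -0.971, -0.001], [0.001, 0.001, -1.0]]
ft_force: [1.3, 0.4, -0.5]
finger_gap: 0.267
grasp_force: 58.8
```

```bash
cat >> h.py <<'E'
from scipy.spatial.transform import Rotation as Ro
def rel(p,R,pt,Rt=None):
    "tool-axis units from pose p,R to point pt (and turn to Rt)"
    print("shift units",np.round(R.T@(np.array(pt)-p)/.05,3), "turn units", None if Rt is None else np.round(np.degrees(Ro.from_matrix(R.T@Rt).as_rotvec())/4,3))
E
python3 - <<'E'
from h import *
np.set_printoptions(precision=4,suppress=True)
s=robot.state();p,R=s["tcp_pos"],np.array(s["tcp_rot"]);print(s["t"],p,s["qpos"],s["ft_force"],s["grasp_force"])
v=np.load("pot.npy");t=np.radians(35);a=np.array([np.sin(t)*np.cos(v[3]),np.sin(t)*np.sin(v[3]),np.cos(t)])
z=R[:,2];ax=np.cross(z,-a);ang=np.arccos(z@-a);Rt=Ro.from_rotvec(ax/np.linalg.norm(ax)*ang).as_matrix()@R
np.save("Rt.npy",Rt);np.save("a.npy",a)
T=v[:3]+(.173+.150)*a
print(a,T); rel(p,R,T,Rt)
robot.capture("scene");robot.capture("top")
r=[ray(c,robot.tip_of(c,"brush_tip")[0]["pixel"]) for c in("scene","top")];print(tri(*r))
E
```

```text
10.125 [ 0.46   -0.2118  0.3283] [ 31.4611   6.021  -11.3986  86.2018   1.1987  87.816  -56.0039] [ 1.2575  0.3893 -0.5024] 58.76391291618347
[-0.569   0.0719  0.8192] [ 0.4634 -0.2295  0.2877]
shift units [-0.02   0.358  0.813] turn units [-3.14   8.147  0.   ]
(array([ 0.4526, -0.2197,  0.1476]), np.float64(0.004056405309185855))
```

Emit:
move_arm --delta_pos '[[0, 0, 0], [0, 0, 0], [0, 0, 0], [0, 0, 0], [0, 0, 0], [0, 0, 0], [0, 0, 0], [0, 0, 0], [0, 0, 0], [0, 0, 0], [0, 0, 0], [0, 0, 0]]' --dr '[[-0.31, 0.81, 0], [-0.32, 0.82, 0], [-0.31, 0.81, 0], [-0.32, 0.82, 0], [-0.31, 0.81, 0], [-0.32, 0.82, 0], [-0.31, 0.81, 0], [-0.32, 0.82, 0], [-0.31, 0.81, 0], [-0.31, 0.82, 0], [0, 0, 0], [0, 0, 0]]' --claw '[1, 1, 1, 1, 1, 1, 1, 1, 1, 1, 1, 1]'

```text
t: 11.82
tcp_pos: [0.4766, -0.2208, 0.3248]
tcp_rot: [[0.809, 0.185, 0.558], [0.262, -0.963, -0.06], [0.527, 0.195, -0.827]]
ft_force: [-1.2, 0.0, -0.0]
finger_gap: 0.259
grasp_force: 58.9
```

```bash
cat > chk.py <<'E'
from h import *
np.set_printoptions(precision=4,suppress=True)
s=robot.state();p,R=s["tcp_pos"],np.array(s["tcp_rot"]);print(s["t"],p,s["qpos"],s["ft_force"],s["grasp_force"])
v=np.load("pot.npy");a=np.load("a.npy");Rt=np.load("Rt.npy")
print("angle",np.degrees(np.arccos(-R[:,2]@a)))
rel(p,R,v[:3]+(.173+.150)*a,Rt)
tipc=p+.173*R[:,2]
for c in("scene","top"):
    robot.capture(c); print(c,"tip expected",proj(c,tipc),[np.round(q["pixel"],1) for q in robot.tip_of(c,"brush_tip")[:1]],"grip exp",proj(c,p-.018*R[:,2]),[np.round(q["pixel"],1) for q in robot.tip_of(c,"brush_grip")[:1]])
E
python3 chk.py
```

```text
11.825 [ 0.4766 -0.2208  0.3248] [ 44.8488 -14.5372 -11.5545 113.1544 -22.4778  51.8239 -33.5881] [-1.1572  0.0024 -0.0241] 58.85995388031006
angle 1.0162518461586747
shift units [-0.65  -0.027  0.477] turn units [-0.211  0.141  0.015]
scene tip expected [241.0435 139.559 ] [array([241. , 137.4])] grip exp [268.4334  57.5526] [array([269.1,  56.8])]
top tip expected [424.956  209.6931] [array([425.8, 209.1])] grip exp [444.3896 262.1979] [array([446. , 260.9])]
```

The base-side joint ran into its range at that height (J2 at -14.5°). The pose closer to the mouth is less folded, so I'll move there and check.

Emit:
move_arm --delta_pos '[[-0.11, 0, 0.16], [-0.18, -0.01, 0.27], [-0.18, -0.01, 0.27], [-0.18, -0.01, 0.27], [0, 0, 0], [0, 0, 0]]' --dr '[[0, 0, 0], [0, 0, 0], [-0.1, 0.07, 0], [-0.11, 0.07, 0], [0, 0, 0], [0, 0, 0]]' --claw '[1, 1, 1, 1, 1, 1]'

```text
t: 12.88
tcp_pos: [0.4771, -0.2318, 0.2667]
tcp_rot: [[0.803, 0.175, 0.569], [0.261, -0.963, -0.072], [0.535, 0.207, -0.819]]
ft_force: [0.2, 0.5, -0.6]
finger_gap: 0.268
grasp_force: 58.9
```

```bash
sed -i 's/+.150)/+.125)/' chk.py; echo 'tp=tipc-v[:3];print("tip in pot: along",tp@a,"perp",tp-(tp@a)*a)
A=[cv2.resize(robot.capture(c)[y:y+120,x:x+160],(400,300),interpolation=cv2.INTER_CUBIC) for c,x,y in(("scene",170,60),("top",350,150))];cv2.imwrite("pics/p%d.png"%int(s["t"]*10),np.hstack(A))' >> chk.py; python3 chk.py; ls pics
```

```text
12.875 [ 0.4771 -0.2318  0.2667] [ 44.3015 -12.4244 -10.6886 119.393  -25.026   43.2216 -29.0452] [ 0.2127  0.4833 -0.6033] 58.85160684585571
angle 0.021457629464167374
shift units [ 0.017 -0.007 -0.002] turn units [ 0.005 -0.003 -0.01 ]
scene tip expected [239.385  155.1781] [array([239.2, 153.6])] grip exp [266.9569  78.245 ] [array([268.1,  77.2])]
top tip expected [423.5579 210.4622] [array([423.3, 210.4])] grip exp [439.807  260.1677] [array([440.3, 258.5])]
tip in pot: along 0.12487853516540083 perp [-0.0006 -0.0006 -0.0003]
crop1.png
p128.png
scene0.png
top0.png
w1.png
```

View pics/p128.png

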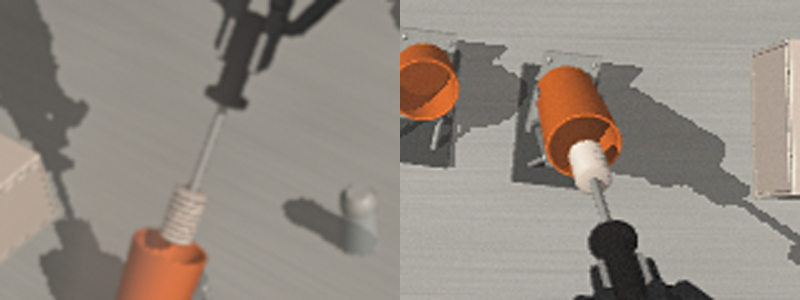

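The brush head is centred over the mouth and in line with the pot in both views. First stroke down, slow at the end.

Emit:
move_arm --delta_pos '[[0, 0, 0.3], [0, 0, 0.4], [0, 0, 0.4], [0, 0, 0.4], [0, 0, 0.3], [0, 0, 0.2], [0, 0, 0.14], [0, 0, 0.06], [0, 0, 0.06], [0, 0, 0], [0, 0, 0]]' --dr '[[0, 0, 0], [0, 0, 0], [0, 0, 0], [0, 0, 0], [0, 0, 0], [0, 0, 0], [0, 0, 0], [0, 0, 0], [0, 0, 0], [0, 0, 0], [0, 0, 0]]' --claw '[1, 1, 1, 1, 1, 1, 1, 1, 1, 1, 1]'

```text
t: 14.65
tcp_pos: [0.5414, -0.2401, 0.1745]
tcp_rot: [[0.803, 0.175, 0.57], [0.261, -0.963, -0.073], [0.536, 0.207, -0.819]]
ft_force: [0.5, 0.2, -1.2]
finger_gap: 0.261
grasp_force: 58.9
```

```bash
python3 chk.py
```

```text
14.65 [ 0.5414 -0.2401  0.1745] [ 41.726    0.928  -13.9027 120.2342 -25.1134  27.8725 -29.1508] [ 0.4516  0.217  -1.1656] 58.864129185676575
angle 0.0664968936421343
shift units [ 0.016 -0.01  -2.257] turn units [ 0.014 -0.008 -0.007]
scene tip expected [224.5236 196.1951] [] grip exp [250.1624 124.8221] [array([249.5, 123.3])]
top tip expected [416.577  188.6759] [array([429.4, 225.2])] grip exp [429.5307 228.426 ] [array([429.4, 229.1])]
tip in pot: along 0.012136989292956646 perp [-0.0004 -0.0009 -0.0002]
```

Emit:
move_arm --delta_pos '[[0, 0, 0.03], [0, 0, 0.03], [0, 0, 0]]' --dr '[[0, 0, 0], [0, 0, 0], [0, 0, 0]]' --claw '[1, 1, 1]'

```text
t: 15.42
tcp_pos: [0.543, -0.2401, 0.1715]
tcp_rot: [[0.803, 0.175, 0.569], [0.261, -0.963, -0.072], [0.535, 0.207, -0.819]]
ft_force: [0.5, -0.2, 0.2]
finger_gap: 0.266
grasp_force: 58.9
```

Emit:
move_arm --delta_pos '[[0, 0, 0.02], [0, 0, 0.02], [0, 0, 0]]' --dr '[[0, 0, 0], [0, 0, 0], [0, 0, 0]]' --claw '[1, 1, 1]'

```text
t: 15.8
tcp_pos: [0.5443, -0.2407, 0.1707]
tcp_rot: [[0.803, 0.175, 0.57], [0.261, -0.962, -0.073], [0.536, 0.207, -0.818]]
ft_force: [-4.1, 1.3, 4.3]
finger_gap: 0.264
grasp_force: 59.5
```

The light 6 N contact along the axis confirms the bottom. I'll draw up 75 mm and go down again, stopping 3 to 4 mm short of contact.

Emit:
move_arm --delta_pos '[[0, 0, -0.2], [0, 0, -0.4], [0, 0, -0.4], [0, 0, -0.3], [0, 0, -0.2], [0, 0, 0], [0, 0, 0], [0, 0, 0.3], [0, 0, 0.4], [0, 0, 0.4], [0, 0, 0.2], [0, 0, 0.1], [0, 0, 0.03], [0, 0, 0], [0, 0, 0]]' --dr '[[0, 0, 0], [0, 0, 0], [0, 0, 0], [0, 0, 0], [0, 0, 0], [0, 0, 0], [0, 0, 0], [0, 0, 0], [0, 0, 0], [0, 0, 0], [0, 0, 0], [0, 0, 0], [0, 0, 0], [0, 0, 0], [0, 0, 0]]' --claw '[1, 1, 1, 1, 1, 1, 1, 1, 1, 1, 1, 1, 1, 1, 1]'

```text
t: 17.68
tcp_pos: [0.5423, -0.2403, 0.1735]
tcp_rot: [[0.803, 0.175, 0.57], [0.262, -0.962, -0.073], [0.536, 0.208, -0.818]]
ft_force: [1.4, -0.4, -1.3]
finger_gap: 0.265
grasp_force: 58.9
```

Emit:
move_arm --delta_pos '[[0, 0, -0.2], [0, 0, -0.4], [0, 0, -0.4], [0, 0, -0.3], [0, 0, -0.13], [0, 0, 0], [0, 0, 0], [0, 0, 0.3], [0, 0, 0.4], [0, 0, 0.4], [0, 0, 0.2], [0, 0, 0.1], [0, 0, 0.03], [0, 0, 0], [0, 0, 0]]' --dr '[[0, 0, 0], [0, 0, 0], [0, 0, 0], [0, 0, 0], [0, 0, 0], [0, 0, 0], [0, 0, 0], [0, 0, 0], [0, 0, 0], [0, 0, 0], [0, 0, 0], [0, 0, 0], [0, 0, 0], [0, 0, 0], [0, 0, 0]]' --claw '[1, 1, 1, 1, 1, 1, 1, 1, 1, 1, 1, 1, 1, 1, 1]'

```text
t: 19.55
tcp_pos: [0.5422, -0.2403, 0.1735]
tcp_rot: [[0.803, 0.175, 0.57], [0.262, -0.962, -0.073], [0.536, 0.208, -0.818]]
ft_force: [0.0, -0.2, -0.5]
finger_gap: 0.268
grasp_force: 58.9
```

```bash
python3 chk.py
```

```text
19.55 [ 0.5422 -0.2403  0.1735] [ 41.9224   1.1075 -14.1636 120.2083 -25.0934  27.6807 -29.1575] [ 0.0095 -0.2097 -0.5226] 58.859530091285706
angle 0.09130304246944448
shift units [ 0.014 -0.012 -2.283] turn units [ 0.019 -0.012 -0.005]
scene tip expected [224.2627 196.6391] [] grip exp [249.9108 125.3266] [array([251.9, 123.5])]
top tip expected [416.5659 188.3821] [] grip exp [429.4733 228.0498] [array([430.6, 226.9])]
tip in pot: along 0.010835326167818151 perp [-0.0002 -0.001  -0.    ]
```

Three strokes down are done. I'll draw the brush out along the axis, then turn it back upright clear of the rim.

Emit:
move_arm --delta_pos '[[0, 0, -0.2], [0, 0, -0.4], [0, 0, -0.4], [0, 0, -0.4], [0, 0, -0.4], [0, 0, -0.3], [0, 0, -0.2], [0, 0, 0], [0, 0, 0], [0, 0, 0], [0, 0, 0], [0, 0, 0], [0, 0, 0], [0, 0, 0], [0, 0, 0], [0, 0, 0], [0, 0, 0], [0, 0, 0], [0, 0, 0], [0, 0, 0]]' --dr '[[0, 0, 0], [0, 0, 0], [0, 0, 0], [0, 0, 0], [0, 0, 0], [0, 0, 0], [0, 0, 0], [0, 0, 0], [0.32, -0.82, 0], [0.31, -0.81, 0], [0.32, -0.82, 0], [0.31, -0.81, 0], [0.32, -0.82, 0], [0.31, -0.81, 0], [0.31, -0.82, 0], [0.31, -0.81, 0], [0.32, -0.82, 0], [0.31, -0.81, 0], [0, 0, 0], [0, 0, 0]]' --claw '[1, 1, 1, 1, 1, 1, 1, 1, 1, 1, 1, 1, 1, 1, 1, 1, 1, 1, 1, 1]'

```text
t: 22.45
tcp_pos: [0.4767, -0.2317, 0.2665]
tcp_rot: [[0.971, 0.24, 0.002], [0.24, -0.971, -0.0], [0.002, 0.001, -1.0]]
ft_force: [-0.4, 0.2, -0.8]
finger_gap: 0.267
grasp_force: 58.9
```

```bash
cat > ret.py <<'E'
from h import *
np.set_printoptions(precision=4,suppress=True)
s=robot.state();p,R=s["tcp_pos"],np.array(s["tcp_rot"]);print(s["t"],p,s["qpos"],s["ft_force"],s["grasp_force"])
c,sn=.9707,.2404;R0=np.array([[c,sn,0],[sn,-c,0],[0,0,-1.]])
y=np.radians(7.8);xb=np.array([np.cos(y),np.sin(y),0]);G=np.array([.5887,.2854,.203])
for k,h in((.10,.10),(.10,.020),(0,.020),(0,0)): print(k,h);rel(p,R0,G-k*xb+[0,0,h])
rel(p,R,p,R0)
for c in("scene","top"):
    robot.capture(c)
    for n,d in(("brush_tip",.173),("brush_grip",-.018),("brush",.033)): print(c,n,proj(c,p+d*R[:,2]),[np.round(q["pixel"],1) for q in robot.tip_of(c,n)[:1]])
E
python3 ret.py
```

```text
22.45 [ 0.4767 -0.2317  0.2665] [ 40.2382  10.4234 -20.5223  89.3754   3.6608  80.7591 -56.6568] [-0.3934  0.2344 -0.7822] 58.937026262283325
0.1 0.1
shift units [ 2.671 -9.713 -0.73 ] turn units None
0.1 0.02
shift units [ 2.671 -9.713  0.87 ] turn units None
0 0.02
shift units [ 4.66 -9.5   0.87] turn units None
0 0
shift units [ 4.66 -9.5   1.27] turn units None
shift units [0. 0. 0.] turn units [ 0.01  -0.026 -0.003]
scene brush_tip [271.2666 141.7806] [array([271.3, 142. ])]
scene brush_grip [263.5579  79.3736] [array([266.8,  82.3])]
scene brush [265.8136  97.6349] [array([266.9,  99.1])]
top brush_tip [415.1431 251.2523] [array([414.4, 252.4])]
top brush_grip [440.8138 255.1826] []
top brush [432.7668 253.9506] [array([429.4, 253.1])]
```

Emit:
move_arm --delta_pos '[[0, 0, -0.4], [0.1, -0.4, -0.33], [0.23, -0.84, 0], [0.23, -0.84, 0], [0.23, -0.84, 0], [0.23, -0.84, 0], [0.23, -0.84, 0], [0.23, -0.84, 0], [0.23, -0.84, 0], [0.23, -0.84, 0], [0.23, -0.84, 0], [0.23, -0.84, 0], [0.23, -0.84, 0], [0.04, -0.07, 0.2], [0, 0, 0.4], [0, 0, 0.4], [0, 0, 0.4], [0, 0, 0.2], [0, 0, 0], [0, 0, 0]]' --dr '[[0.01, -0.03, 0], [0, 0, 0], [0, 0, 0], [0, 0, 0], [0, 0, 0], [0, 0, 0], [0, 0, 0], [0, 0, 0], [0, 0, 0], [0, 0, 0], [0, 0, 0], [0, 0, 0], [0, 0, 0], [0, 0, 0], [0, 0, 0], [0, 0, 0], [0, 0, 0], [0, 0, 0], [0, 0, 0], [0, 0, 0]]' --claw '[1, 1, 1, 1, 1, 1, 1, 1, 1, 1, 1, 1, 1, 1, 1, 1, 1, 1, 1, 1]'

```text
t: 25.35
tcp_pos: [0.49, 0.2718, 0.2242]
tcp_rot: [[0.971, 0.24, 0.0], [0.24, -0.971, -0.0], [0.0, 0.0, -1.0]]
ft_force: [0.2, -0.3, 0.2]
finger_gap: 0.265
grasp_force: 59.0
```

```bash
python3 ret.py; python3 - <<'E'
from h import *
A=[cv2.resize(robot.capture(c)[y:y+120,x:x+160],(400,300),interpolation=cv2.INTER_CUBIC) for c,x,y in(("scene",370,170),("top",140,140))];w=robot.capture("wrist");A.append(w[60:360,120:520])
cv2.imwrite("pics/b1.png",np.vstack([np.hstack(A[:2]),np.hstack([A[2],np.zeros_like(A[2])])]))
E
```

```text
25.35 [0.49   0.2718 0.2242] [   1.3832   18.9748  -42.5476   88.1224   13.014    77.954  -118.455 ] [ 0.2015 -0.2597  0.1693] 59.00180160999298
0.1 0.1
shift units [-0.007 -0.003 -1.576] turn units None
0.1 0.02
shift units [-0.007 -0.003  0.024] turn units None
0 0.02
shift units [1.982 0.21  0.024] turn units None
0 0
shift units [1.982 0.21  0.424] turn units None
shift units [0. 0. 0.] turn units [ 0.003 -0.006 -0.008]
scene brush_tip [452.8525 254.1525] [array([452.6, 253.1])]
scene brush_grip [472.466  199.2753] [array([472. , 200.7])]
scene brush [466.6467 215.5574] [array([468.3, 218.8])]
top brush_tip [214.3001 242.1554] [array([213. , 242.6])]
top brush_grip [190.3051 243.5663] [array([382.9, 287.4])]
top brush [197.7765 243.127 ] [array([194.5, 241. ])]
```

View pics/b1.png

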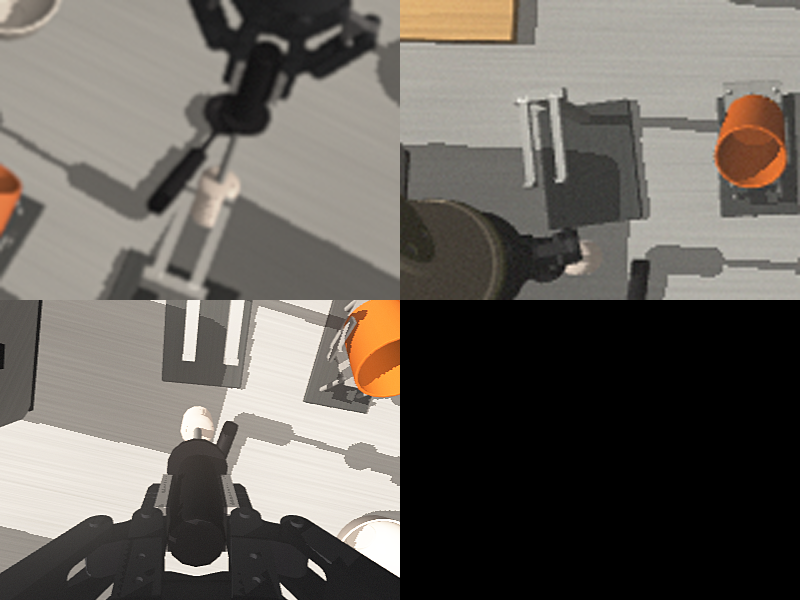

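The brush is upright and lined up with the fork's open end (prong ends at wrist-crop 189,361 and 232,364), and it is still held as it was gripped. I'll slide it in over the lips.

Emit:
move_arm --delta_pos '[[0.2, 0.02, -0.06], [0.4, 0.04, 0], [0.4, 0.04, 0], [0.4, 0.04, 0], [0.4, 0.05, 0], [0.18, 0.02, 0], [0, 0, 0], [0, 0, 0]]' --dr '[[0, 0, 0], [0, 0, 0], [0, 0, 0], [0, 0, 0], [0, 0, 0], [0, 0, 0], [0, 0, 0], [0, 0, 0]]' --claw '[1, 1, 1, 1, 1, 1, 1, 1]'

```text
t: 26.9
tcp_pos: [0.5878, 0.2854, 0.2263]
tcp_rot: [[0.971, 0.241, -0.001], [0.241, -0.971, -0.001], [-0.001, 0.0, -1.0]]
ft_force: [-0.2, -0.3, -0.9]
finger_gap: 0.267
grasp_force: 59.0
```

Emit:
move_arm --delta_pos '[[0, 0, 0.16], [0, 0, 0.16], [0, 0, 0.1], [0, 0, 0], [0, 0, 0]]' --dr '[[0, 0, 0], [0, 0, 0], [0, 0, 0], [0, 0, 0], [0, 0, 0]]' --claw '[1, 1, 1, 1, 1]'

```text
t: 27.52
tcp_pos: [0.5884, 0.2851, 0.2054]
tcp_rot: [[0.971, 0.24, -0.0], [0.24, -0.971, -0.0], [-0.001, 0.0, -1.0]]
ft_force: [-0.7, -0.8, -0.7]
finger_gap: 0.268
grasp_force: 59.0
```

```bash
python3 ret.py
```

```text
27.525 [0.5884 0.2851 0.2054] [  -3.2197   31.3621  -39.2068   74.1902   19.4548   81.1005 -117.3425] [-0.6771 -0.7603 -0.6664] 59.01797354221344
0.1 0.1
shift units [-1.982 -0.216 -1.952] turn units None
0.1 0.02
shift units [-1.982 -0.216 -0.352] turn units None
0 0.02
shift units [ 0.006 -0.004 -0.352] turn units None
0 0
shift units [ 0.006 -0.004  0.048] turn units None
shift units [0. 0. 0.] turn units [ 0.005  0.009 -0.008]
scene brush_tip [435.796  295.3796] [array([434.3, 294.9])]
scene brush_grip [453.4214 245.0609] [array([312.9, 158.8])]
scene brush [448.1702 260.0524] [array([449.1, 262.2])]
top brush_tip [212.6952 204.3537] [array([212.9, 204.5])]
top brush_grip [189.1217 196.8249] [array([189.4, 194. ])]
top brush [196.4278 199.1583] [array([276.7, 130.7])]
```

Emit:
move_arm --delta_pos '[[0, 0, 0.03], [0, 0, 0.02], [0, 0, 0]]' --dr '[[0, 0, 0], [0, 0, 0], [0, 0, 0]]' --claw '[1, 1, 1]'

```text
t: 28.3
tcp_pos: [0.5884, 0.2851, 0.203]
tcp_rot: [[0.971, 0.24, -0.0], [0.24, -0.971, -0.001], [-0.001, 0.001, -1.0]]
ft_force: [-1.5, -1.2, 2.8]
finger_gap: 0.263
grasp_force: 59.5
```

The collar is seated with light contact, as at the start. Releasing gently and withdrawing upwards.

Emit:
move_arm --delta_pos '[[0, 0, 0], [0, 0, 0], [0, 0, 0], [0, 0, 0], [0, 0, 0], [0, 0, 0], [0, 0, 0], [0, 0, 0], [0, 0, -0.2], [0, 0, -0.4], [0, 0, -0.6], [0, 0, -0.6], [0, 0, -0.6], [0, 0, -0.4], [0, 0, 0], [0, 0, 0]]' --dr '[[0, 0, 0], [0, 0, 0], [0, 0, 0], [0, 0, 0], [0, 0, 0], [0, 0, 0], [0, 0, 0], [0, 0, 0], [0, 0, 0], [0, 0, 0], [0, 0, 0], [0, 0, 0], [0, 0, 0], [0, 0, 0], [0, 0, 0], [0, 0, 0]]' --claw '[0.72, 0.68, 0.6, 0.5, 0.3, 0, 0, 0, 0, 0, 0, 0, 0, 0, 0, 0]' --squeeze 20

```text
t: 30.3
tcp_pos: [0.5883, 0.2852, 0.3419]
tcp_rot: [[0.971, 0.24, -0.001], [0.24, -0.971, -0.001], [-0.002, 0.001, -1.0]]
ft_force: [0.1, -0.4, 0.9]
finger_gap: 0.998
grasp_force: 0.0
```

```bash
python3 - <<'E'
from h import *
np.set_printoptions(precision=4,suppress=True)
s=robot.state();print(s["t"],s["tcp_pos"],s["finger_gap"])
A=[cv2.resize(robot.capture(c)[y:y+120,x:x+160],(400,300),interpolation=cv2.INTER_CUBIC) for c,x,y in(("scene",370,170),("top",140,140))];w=robot.capture("wrist");A.append(w[60:360,120:520])
cv2.imwrite("pics/b2.png",np.vstack([np.hstack(A[:2]),np.hstack([A[2],np.zeros_like(A[2])])]))
for n,z in(("brush_grip",.221),("brush",.17),("brush_tip",.03)):
    for c in("wrist","scene"):
        for q in robot.tip_of(c,n)[:1]: print(c,n,np.round(q["pixel"],1),round(q["confidence"],2),at_z(c,q["pixel"],z))
E
```

```text
30.3 [0.5883 0.2852 0.3419] 0.9981784459957073
wrist brush_grip [310.9 189.1] 0.94 [0.5893 0.2898 0.221 ]
scene brush_grip [456.3 248. ] 0.68 [0.5895 0.2918 0.221 ]
wrist brush [316.7 178.3] 0.9 [0.5898 0.2842 0.17  ]
scene brush [449.5 262. ] 0.92 [0.5893 0.2887 0.17  ]
wrist brush_tip [316.3 156.8] 0.69 [0.5933 0.2858 0.03  ]
scene brush_tip [434.8 295.9] 0.63 [0.5893 0.2837 0.03  ]
```

View pics/b2.png

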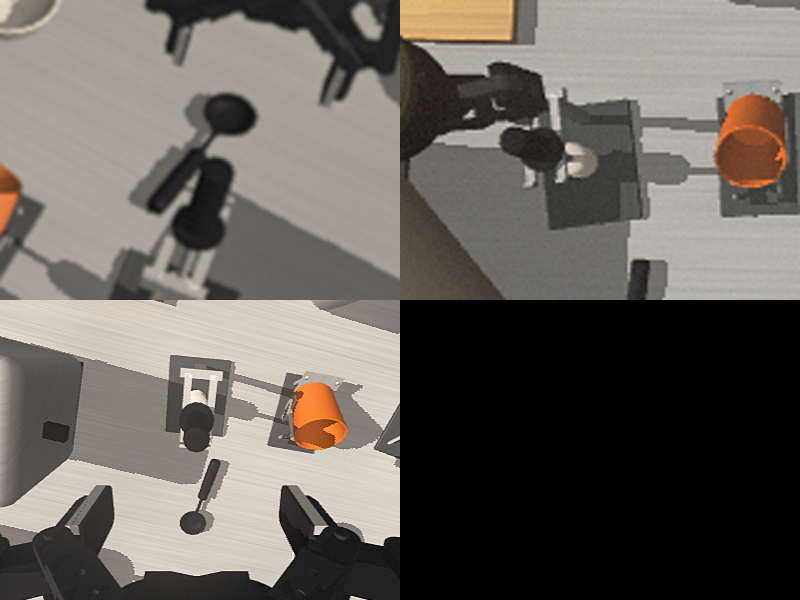

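The brush hangs by its collar in the fork, upright to about 0.03 rad, with the gripper open and clear. I'll let it settle a moment and hand in.

Emit:
move_arm --delta_pos '[[0, 0, -0.2], [0, 0, 0], [0, 0, 0], [0, 0, 0], [0, 0, 0], [0, 0, 0], [0, 0, 0], [0, 0, 0]]' --dr '[[0, 0, 0], [0, 0, 0], [0, 0, 0], [0, 0, 0], [0, 0, 0], [0, 0, 0], [0, 0, 0], [0, 0, 0]]' --claw '[0, 0, 0, 0, 0, 0, 0, 0]'

```text
t: 31.75
tcp_pos: [0.5885, 0.2852, 0.3527]
tcp_rot: [[0.971, 0.24, -0.001], [0.24, -0.971, -0.001], [-0.001, 0.0, -1.0]]
ft_force: [0.1, -0.5, -0.4]
finger_gap: 1.0
grasp_force: 0.0
```

```bash
python3 -c "
from h import *
robot.capture('wrist')
for n,z in(('brush_grip',.221),('brush',.17)):
    q=robot.tip_of('wrist',n)[0]; print(n,at_z('wrist',q['pixel'],z))
print(robot.close_job())"
```

```text
brush_grip [0.58783258 0.2860338  0.221     ]
brush [0.5870394  0.28799718 0.17      ]
the job is handed in; nothing more can be done
None
```

I brushed the tall pot to the bottom three times and hung the brush back in its fork, upright and released; the job was handed in at about 32 s of the 61 s, but no verdict came back.

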